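Sweep the round mosaic tiles out of the sorting tray

ROBOT

A 6-joint arm with a two-finger parallel gripper is mounted at the origin on the work surface. World frame = base frame: x ahead of the robot, y to its left, z up, the work surface at z = 0. Lengths are in mm, angles in rad, forces in N, time in s.
With the tool pointing down it reaches from about 275 to 1000 mm from the base axis. Payload 8.4 kg.
Tool frame: the origin (TCP) lies between the finger pads; the fingertips stand r.finger_overhang ahead of it and the grasp point (between the pads) is the TCP (r.finger_overhang is the distance from the TCP to the fingertips, in mm); z points along the fingers, y is the line along which they close (so a half turn about z gives the same grasp; the last joint's range is limited). The gripper opens to 85 mm and grips with 20 to 120 N. Pads are 22 mm wide; open, the fingers measure 114 mm over their backs; the gripper's body (76 mm by 85 mm) begins 54 mm behind the grasp point. The pads swing forward as they close: fully open they stand 13 mm farther back than shut.
Start: joints at [-1.338, 0.353, 1.633, -0, 1.155, -0.002], TCP at [145.404, -607.853, 250.281] pointing down, gripper open.
Joint ranges: [-2.63, 2.63], [-0.92, 2.1], [0.06, 2.66], [-1.3, 4.44], [0, 2.69], [-3.02, 3.02]. Speed limits (rad/s): [2.22, 2.22, 2.79, 3.14, 3.14, 3.14].

INTERFACE

Orientations are given as [roll, pitch, yaw] about the fixed x, y, z axes, in that order (R = Rz(yaw) Ry(pitch) Rx(roll)).
In Python, from rig import r, cams, sign_off gives the robot as it stands.
- The arm moves only by the shell command python3 -m crank 'ROWS' [FORCE]. ROWS is JSON, a list of rows, each a list of 7 numbers: the shift along the tool's x, y, z in m, then the turn, a rotation vector about the tool's x, y, z in rad, then the closure, from 0 (fully open) to 1 (shut). In form: [[dx, dy, dz, ax, ay, az, gripper], ...]. A call has 1 to 5 rows; each row is the pose to reach, as a shift and turn from the pose commanded when the call began, along the tool's axes at that moment; what a row does not reach only later rows make up. A row lasts 1/10 s, in which the tool goes at most 50 mm and 8.59 degrees, less where a joint would pass 70% of its speed; a pose out of reach is approached as far as the arm can. A call with a gripper value outside its range is refused whole. The fingers move at their own pace and stop on an object; FORCE is the grip in N (left out, the last holds). Time passes only in rows, so rows that repeat a pose let the fingers close. It gives the time, the measured TCP pose, the force, the opening and the grip force at its end, in the units of the state.
- r.sense(): the state, without advancing time (a new reading comes with each control period).
- cams.grab_frame(name): name is "scene" or "side" or "wrist"; returns a dict with "image" (480x640x3 uint8, red, green, blue), "fx", "fy", "cx", "cy" (pixels), "position" and "orientation" of the camera in the world. Camera axes: x right, y down, z forward; pixel columns grow to the right and rows downward; lengths in mm; the calibration is good to about 2 mm. A picture is of the moment at which its call begins. There is no depth.
- sign_off(): hands the job in; it is judged then, once.
The state is a dict: "clock": time; "qpos": joint angles; "qvel": joint speeds; "joint_efforts": joint torques, N m; "eef_pos": TCP position; "tcp_rot": TCP orientation; "contact_force": force on the tool from outside, world axes, zero at the start; "wrist_torque": the same for the moment, N m; "opening": opening from 0.0 (shut) to 1.0 (fully open); "grasp_force": force on a finger pad.
Only numpy, scipy, OpenCV 4.12 (cv2) and the standard library are available. Lean on these libraries where they do the work, as an engineer would, in place of code of your own. Each camera call takes 0.05 s, during which the arm holds its last target. There are 200 camera calls.

TASK

Push the three round tiles along the sorting tray with a fingertip and out through the gap at its narrow end, so that each one drops into the middle compartment of the box below; take them one at a time, never two in the gap together. Only slide them, pick nothing up, keep the two square tiles in the tray and out of the gap, and leave the box and the other things standing where they are.

Things in the scene. Friction and masses are not known exactly. Their poses are not given: they have to be found in the camera images.
- tray: grey plastic sorting tray fixed on a plywood riser. Origin at table height; own z up, x along the tray to its narrow open end, y across. In mm here: floor 60 above the table; rim and guide walls 5 thick, 14 above the floor; inside of rear wall at x = -150, side walls at y = +-120 for x -150 to 40; then guide walls run straight from (40, +-120) in to (120, +-23), the gap
- round0_center (a point): centre (half-way up) of one of three identical loose round white ceramic tiles, flat discs 32 in diameter and 10 thick (mm), about 18 g, lying flat on the tray floor; z axis up through the disc
- round1_center (a point): centre (half-way up) of one of three identical loose round white ceramic tiles, flat discs 32 in diameter and 10 thick (mm), about 18 g, lying flat on the tray floor; z axis up through the disc
- round2_center (a point): centre (half-way up) of one of three identical loose round white ceramic tiles, flat discs 32 in diameter and 10 thick (mm), about 18 g, lying flat on the tray floor; z axis up through the disc
- square0_center (a point): centre (half-way up) of one of two identical loose square white ceramic tiles, 26 x 26 x 10 mm, about 16 g, lying flat on the tray floor near a side wall; must stay in the tray
- square1_center (a point): centre (half-way up) of one of two identical loose square white ceramic tiles, 26 x 26 x 10 mm, about 16 g, lying flat on the tray floor near a side wall; must stay in the tray
- tray_gap (a point): middle of the tray's gap on the floor's top face, at x = 120, y = 0 mm in the tray's frame, 60 mm above the table: here the guide walls turn into a parallel throat 46 mm wide and 15 mm long, 14 mm high, open on top; axes as the tray's
- tray_lip (a point): middle of the tray's lip, at x = 135, y = 0 mm in the tray's frame, 60 mm above the table: the floor (4 mm thick) ends here without a sill, and a tile whose centre is pushed past it tips off and drops into the box; axes as the tray's
- box: loose clear plastic assortment box, 0.45 kg, 90 x 200 x 48 mm (own x, y, z), walls and floor 4 mm, on the table under the tray's lip, long side across the tray, axes about parallel to the tray's. Origin at the centre of its underside. Dividers at y = +-33 mm make three compartments; the outer two hold other tiles. Its rim is 8 mm below the tray's underside
- box_middle (a point): centre of the inner floor of the box's middle compartment, which is empty, 82 mm along the box's x and 63 mm along its y, 44 mm deep, and lies below the gap; 4 mm above the table
- brush_jar: loose glass jar of paint brushes behind the closed end of the tray, jar 80 mm wide and 100 mm high, brushes to 225 mm; origin at the centre of its underside
- paint_tube: loose white paint tube with black cap lying on the table near the tray and box, 155 x 46 x 36 mm, its own x lengthways; origin under its middle
- tape_roll: loose blue roll of tape lying flat on the table, 90 mm outside, 68 mm inside diameter, 24 mm high; origin at the centre of its underside
Things that resemble listed ones, but are neither listed nor needed, are in the scene too. Leave any blue or turquoise look-alike of the part that bears round1_center alone.

How it is judged (in metres and radians):
At the end, for the whole second after the job is handed in: all three round tiles lie at rest in the middle compartment of the box, both square tiles lie in the tray clear of the gap (their centres less than 105 mm along the tray's x), and the box, brush jar, paint tube and tape roll are upright and within 20 mm of where they stood (x of round0_center in the frame of box between -0.041 and 0.041 m and y of round0_center in the frame of box between -0.0315 and 0.0315 m and z of each of round0_center, round1_center, round2_center in the frame of box below 0.044 m and x of round1_center in the frame of box between -0.041 and 0.041 m and y of round1_center in the frame of box between -0.0315 and 0.0315 m and x of round2_center in the frame of box between -0.041 and 0.041 m and y of round2_center in the frame of box between -0.0315 and 0.0315 m and x of each of square0_center, square1_center in the frame of tray below 0.105 m and height (world z) of square0_center between 0.06 and 0.08 m and height (world z) of square1_center between 0.06 and 0.08 m and linear speed of each of round0, round1, round2, square0, square1 below 0.02 m/s and distance of each of box, brush_jar, paint_tube, tape_roll from where it was at the start of the episode below 0.02 m and angle between each of box, brush_jar's own z axis and vertical below 0.2 rad); the robot touches nothing.
It fails at once if a tile is picked up (raised more than 15 mm off the tray floor) (height (world z) of any of round0_center, round1_center, round2_center, square0_center, square1_center above 0.08 m).
It fails at once if two round tiles are in the gap at once ((x of each of round0_center, round1_center in the frame of tray above 0.1 m and height (world z) of each of round0_center, round1_center above 0.05 m) or (x of each of round0_center, round2_center in the frame of tray above 0.1 m and height (world z) of each of round0_center, round2_center above 0.05 m) or (x of each of round1_center, round2_center in the frame of tray above 0.1 m and height (world z) of each of round1_center, round2_center above 0.05 m)).
It fails at once if a square tile is swept into the gap (x of any of square0_center, square1_center in the frame of tray above 0.105 m).
It fails at once if the box, the brush jar, the paint tube or the tape roll is shifted by more than 20 mm (distance of any of box, brush_jar, paint_tube, tape_roll from where it was at the start of the episode above 0.02 m).
It also fails if it takes over 64 s, if anything falls off the work surface, if the arm or the gripper's body presses on something with over 40 N, if the wrist force passes 120 N, or if a joint passes its speed limit or range.

## Working session

There is one attempt and no reset: what is moved stays moved. The work goes in short steps, Python scripts to look and compute and a shell command to move; the robot and the scene stay as the last step left them, time stands still between calls to the robot, and variables do not carry over. Pictures are saved under pics/ and viewed, at most 13 in all, crops included, and the job is handed in when it is done.

```bash
mkdir -p pics; ls
python3 - <<'E'
from rig import r,cams
import cv2
print(r.sense(), r.finger_overhang)
for n in ("scene","side"):
    f=cams.grab_frame(n); cv2.imwrite(f"pics/{n}0.png",f["image"][:,:,::-1])
    print({k:v for k,v in f.items() if k!="image"})
E
```

```text
pics
{'clock': 0.0, 'qpos': array([-1.33841906e+00,  3.53632816e-01,  1.63412757e+00,  3.88785025e-06,
        1.15519004e+00, -2.40233957e-03]), 'qvel': array([ 0.00029501, -0.00017095,  0.00053053, -0.0013652 ,  0.00058377,
        0.0006699 ]), 'joint_efforts': array([-2.93509016e-03, -6.05257201e+01, -3.42064941e+01, -1.60723744e-04,
        9.47237480e-03,  1.43500461e-05]), 'eef_pos': array([ 145.29079212, -607.42338656,  249.57404223]), 'tcp_rot': array([-3.14023489e+00, -6.81656610e-06,  2.34778030e-01]), 'contact_force': array([ 0.11173366, -0.2137928 ,  0.19480251]), 'wrist_torque': array([0.02399525, 0.00233135, 0.00488783]), 'grasp_force': 0.0, 'opening': 1.0007642856882246} 19.0
{'fx': 558.5257520699794, 'fy': 558.5257520699794, 'cx': 314.5943793401686, 'cy': 236.64718121665723, 'position': array([1324.66257374,  418.13444751,  582.87631356]), 'orientation': array([-2.13434444, -0.00780255,  2.00813902])}
{'fx': 584.5862691778813, 'fy': 584.5862691778813, 'cx': 310.2524982779473, 'cy': 242.43062433523818, 'position': array([ 403.73072322, -582.26250272,  625.8277747 ]), 'orientation': array([-2.22968425, -0.00396252, -0.2725736 ])}
```

View pics/scene0.png

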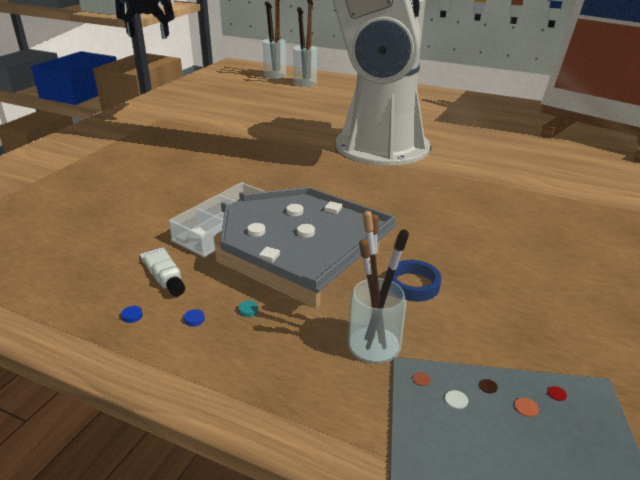

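View pics/side0.png

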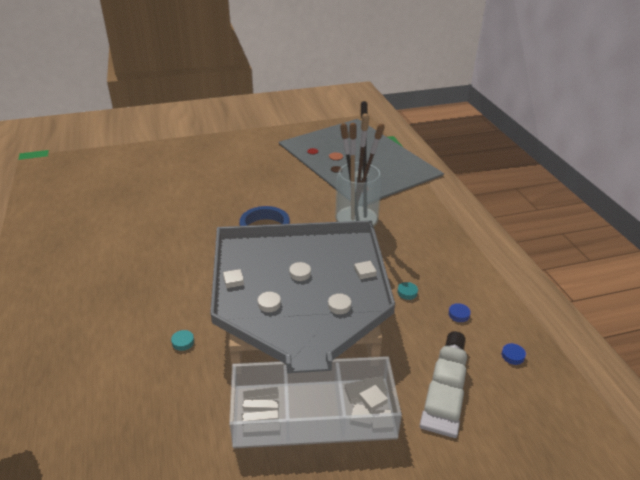

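```bash
cat > h.py <<'E'
import numpy as np, cv2
from scipy.spatial.transform import Rotation as R
from scipy.optimize import least_squares
def proj(f,P):
    p=(np.atleast_2d(P)-f["position"])@R.from_euler("xyz",f["orientation"]).as_matrix()
    return p[:,:2]/p[:,2:]*[f["fx"],f["fy"]]+[f["cx"],f["cy"]]
def back(f,uv,z):
    uv=np.atleast_2d(uv); d=np.c_[(uv-[f["cx"],f["cy"]])/[f["fx"],f["fy"]],np.ones(len(uv))]
    d=d@R.from_euler("xyz",f["orientation"]).as_matrix().T
    return f["position"]+d*((z-f["position"][2])/d[:,2])[:,None]
def t2w(T,P):
    P=np.atleast_2d(np.asarray(P,float)); c,s=np.cos(T[2]),np.sin(T[2])
    return np.c_[P[:,:2]@np.array([[c,s],[-s,c]])+T[:2],P[:,2]]
def w2t(T,P):
    P=np.atleast_2d(P)[:,:2]-T[:2]; c,s=np.cos(T[2]),np.sin(T[2])
    return P@np.array([[c,-s],[s,c]])
def blobs(f,roi,lo=175):
    x0,y0,x1,y1=roi; im=f["image"][y0:y1,x0:x1]
    m=((im.min(2)>lo)).astype(np.uint8)
    n,_,st,c=cv2.connectedComponentsWithStats(m)
    return [(c[i]+[x0,y0],st[i,4]) for i in range(1,n) if st[i,4]>25]
E
python3 - <<'E'
from h import *; from rig import cams
S=cams.grab_frame("side"); C=cams.grab_frame("scene")
O=[(-155,-125,74),(-155,125,74),(120,-23,74),(120,23,74)]
uS=[(217,228),(378,223),(290,357),(328,356)]
def res(T): return (proj(S,t2w(T,O))-uS).ravel()
s=least_squares(res,[400,-100,-1.5]); T=s.x; print(T,res(T).round(1))
np.save("T.npy",T)
for n,f,roi in(("side",S,(214,240,390,345)),("scene",C,(225,190,385,275))):
    for c,a in blobs(f,roi,150):
        w=back(f,c,68)[0]; print(n,c.round(1),a,w.round(1),w2t(T,w).round(1))
pts=[(-150,-120),(-150,120),(40,120),(120,23),(135,23),(135,-23),(120,-23),(40,-120)]
for n,f in (("side",S),("scene",C)):
    im=cv2.resize(f["image"][:,:,::-1],None,fx=3,fy=3,interpolation=cv2.INTER_CUBIC)
    for z,col in((60,(0,255,0)),(74,(0,0,255))):
        p=proj(f,t2w(T,[(x,y,z) for x,y in pts]))
        cv2.polylines(im,[((p+.5)*3).astype(int)],True,col,1)
    x,y=(180,190) if n=="side" else (160,160)
    cv2.imwrite(f"pics/{n}1.png",im[y*3:y*3+600,x*3:x*3+780])
E
```

```text
[ 5.58999887e+02 -1.31186233e-01 -1.77876650e+00] [ 2.6  0.1 -2.4 -0.3  0.3  0.7 -0.4 -0.1]
side [364.9 267.1] 184 [661.7  32.2  68. ] [[-52.8  93.8]]
side [299.6 268.5] 227 [567.7  54.6  68. ] [[-55.4  -2.8]]
side [232.6 275.5] 214 [470.   65.2  68. ] [[ -45.5 -100.5]]
side [268.4 298.9] 281 [509.5   3.2  68. ] [[  6.9 -49.2]]
side [339.  300.9] 274 [602.6 -26.5  68. ] [[16.8 48.1]]
scene [333.9 205.9] 107 [470.3  63.4  68. ] [[-43.9 -99.9]]
scene [295.5 208.5] 135 [511.1   2.7  68. ] [[  7.1 -47.5]]
scene [257.  228.4] 166 [604.3 -26.5  68. ] [[16.4 49.8]]
scene [306.6 229.2] 166 [568.7  53.5  68. ] [[-54.5  -1.6]]
scene [373.4 242.5] 106 [558.3 174.6  68. ] [[-170.8  -36.8]]
scene [270.2 252.5] 168 [661.   31.5  68. ] [[-52.   93.3]]
```

View pics/side1.png

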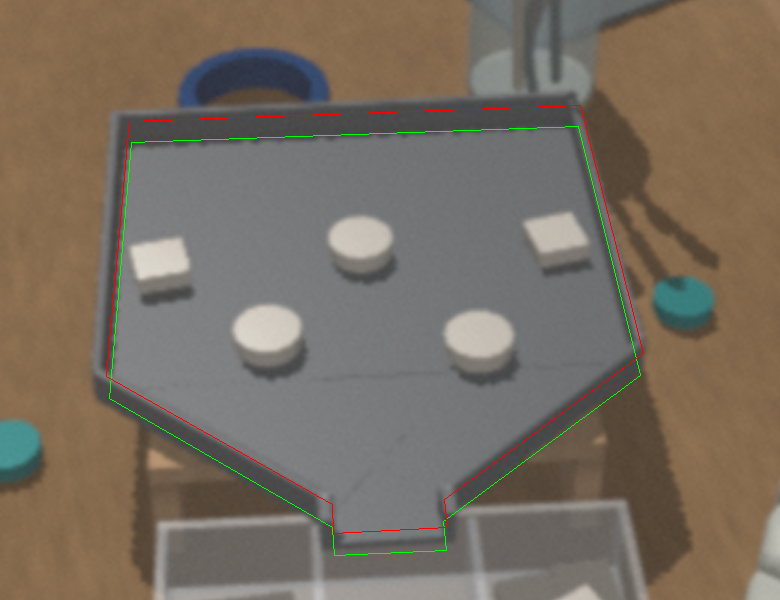

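View pics/scene1.png

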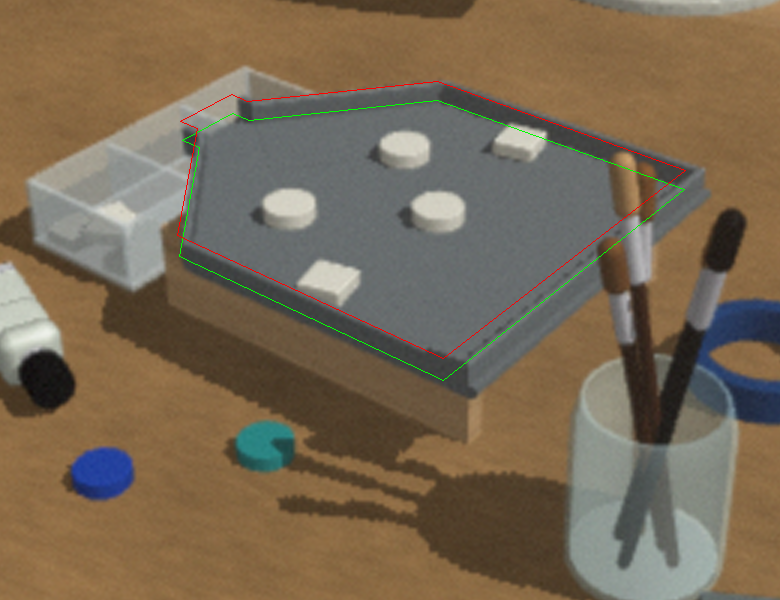

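Run:
```python
from h import *; from rig import cams
S=cams.grab_frame("side"); C=cams.grab_frame("scene")
A=[((-155,-125,74),(112,115)),((-155,125,74),(577,95)),((42.4,-125,74),(97,372)),((120,-23,74),(330,495)),((120,23,74),(446,487)),((135,-23,60),(336,543)),((135,23,60),(447,536)),((-150,120,60),(580,124)),((-150,-120,60),(133,138))]
B=[((-155,-125,74),(706,170)),((-155,125,74),(472,362)),((42.4,-125,74),(438,80)),((120,-23,74),(240,97)),((120,23,74),(197,128))]
def res(T):
    a=proj(S,t2w(T,[p for p,_ in A]))-(np.array([u for _,u in A])/3+[179.5,189.5])
    b=proj(C,t2w(T,[p for p,_ in B]))-(np.array([u for _,u in B])/3+[159.5,159.5])
    return np.r_[a.ravel(),b.ravel()]
s=least_squares(res,np.load("T.npy"),loss="soft_l1"); T=s.x; print(T,res(T).reshape(-1,2).round(1).tolist())
np.save("T.npy",T)
for n,f,roi in(("side",S,(214,240,390,345)),("scene",C,(225,190,345,275))):
    for c,a in blobs(f,roi,150):
        w=back(f,c,68)[0]; print(n,c.round(1),a,w.round(1),w2t(T,w).round(1))
```

```text
[559.18047013   5.41980599  -1.76303467] [[0.8, -0.9], [0.9, -1.1], [-0.8, 1.0], [1.3, -0.0], [-0.3, 0.5], [0.2, 0.9], [0.4, 1.0], [-3.2, -1.8], [-2.4, 0.2], [-0.3, -0.4], [-3.5, 2.3], [1.9, -0.2], [4.2, 2.3], [2.0, 1.2]]
side [364.9 267.1] 184 [661.7  32.2  68. ] [[-45.9  95.5]]
side [299.6 268.5] 227 [567.7  54.6  68. ] [[-49.9  -1. ]]
side [232.7 275.5] 216 [470.1  65.2  68. ] [[-41.7 -98.9]]
side [268.3 298.9] 283 [509.4   3.3  68. ] [[ 11.6 -48.4]]
side [339.1 300.9] 273 [602.7 -26.6  68. ] [[23.1 48.8]]
scene [334.  205.8] 105 [470.1  63.5  68. ] [[-39.9 -98.5]]
scene [295.5 208.6] 136 [511.2   2.7  68. ] [[ 11.8 -46.6]]
scene [256.9 228.3] 165 [604.1 -26.7  68. ] [[22.9 50.2]]
scene [306.7 229.2] 164 [568.5  53.6  68. ] [[-49.1  -0.1]]
scene [270.2 252.5] 169 [661.1  31.5  68. ] [[-45.   95.1]]
```

```bash
cat >> h.py <<'E'
def go(tx,ty,z,yaw=None,T=None):
    "tool-frame shift (m) and turn to put the TCP at tray (tx,ty), height z, tool -x along tray x"
    from rig import r
    T=np.load("T.npy") if T is None else T
    s=r.sense(); Rm=R.from_euler("xyz",s["tcp_rot"])
    w=t2w(T,[(tx,ty,z)])[0]
    Rt=R.from_euler("xyz",[np.pi,0,T[2]+np.pi if yaw is None else yaw])
    print("clk",round(s["clock"],2),"now tray",w2t(T,s["eef_pos"]).round(1),"z",s["eef_pos"][2].round(1),
      "shift m",(Rm.inv().apply(w-s["eef_pos"])/1000).round(4),"turn",(Rm.inv()*Rt).as_rotvec().round(4))
E
python3 -m crank '[[0.035,-0.032,0,0,0,-0.14,0.88],[0.07,-0.064,0,0,0,-0.28,0.88],[0.105,-0.096,0,0,0,-0.42,0.88],[0.14,-0.128,0,0,0,-0.56,0.88],[0.175,-0.16,0,0,0,-0.7,0.88]]'
python3 -c "
from h import *;go(0,0,250)"
```

```text
clock: 0.8
eef_pos: [279.0, -409.9, 250.4]
tcp_rot: [3.141, 0.0, 0.94]
contact_force: [1.0, -0.3, -0.1]
opening: 0.142
grasp_force: 0.0
clk 0.8 now tray [[ 461.2 -195.6]] z 250.4 shift m [ 5.007e-01 -1.870e-02  3.000e-04] turn [ 3.000e-04  1.000e-04 -4.385e-01]
```

```bash
python3 -m crank '[[0.049,0,0,0,0,-0.1,0.88],[0.098,0,0,0,0,-0.2,0.88],[0.147,0,0,0,0,-0.3,0.88],[0.196,0,0,0,0,-0.4,0.88],[0.24,0,0,0,0,-0.438,0.88]]'
python3 -c "
from h import *;go(20,0,250)"
```

```text
clock: 1.3
eef_pos: [422.0, -216.5, 250.6]
tcp_rot: [3.141, 0.0, 1.377]
contact_force: [0.7, -1.0, 0.5]
opening: 0.117
grasp_force: 0.0
clk 1.3 now tray [[244.  -92.3]] z 250.6 shift m [0.2242 0.0919 0.0006] turn [ 0.0007  0.0001 -0.0017]
```

```bash
python3 -m crank '[[0.045,0.018,0,0,0,0,0.88],[0.09,0.036,0,0,0,0,0.88],[0.135,0.054,0,0,0,0,0.88],[0.18,0.072,0,0,0,0,0.88],[0.224,0.092,0,0,0,0,0.88]]'
python3 - <<'E'
from h import *; from rig import cams
go(0,0,250); f=cams.grab_frame("wrist"); print({k:v for k,v in f.items() if k!="image"})
im=f["image"][:,:,::-1].copy(); cv2.imwrite("pics/w_raw.png",im); T=np.load("T.npy")
pts=[(-150,-120),(-150,120),(40,120),(120,23),(135,23),(135,-23),(120,-23),(40,-120)]
for z,col in((60,(0,255,0)),(74,(0,0,255))):
    cv2.polylines(im,[(proj(f,t2w(T,[(x,y,z) for x,y in pts]))).astype(int)],True,col,1)
cv2.imwrite("pics/w1.png",im)
E
```

```text
clock: 1.8
eef_pos: [555.9, -14.9, 250.4]
tcp_rot: [3.141, 0.0, 1.373]
contact_force: [0.8, -0.9, -0.1]
opening: 0.117
grasp_force: 0.0
clk 1.8 now tray [[20.6  0.7]] z 250.4 shift m [ 0.0206 -0.0008  0.0004] turn [ 0.0003  0.0001 -0.0054]
{'fx': 412.0542623494513, 'fy': 412.0542623494513, 'cx': 314.98745033043787, 'cy': 238.68987005619164, 'position': array([568.74714321,  55.22175835, 374.43854684]), 'orientation': array([ 2.85481619e+00, -1.19950460e-03, -1.97300912e-01])}
```

View pics/w1.png

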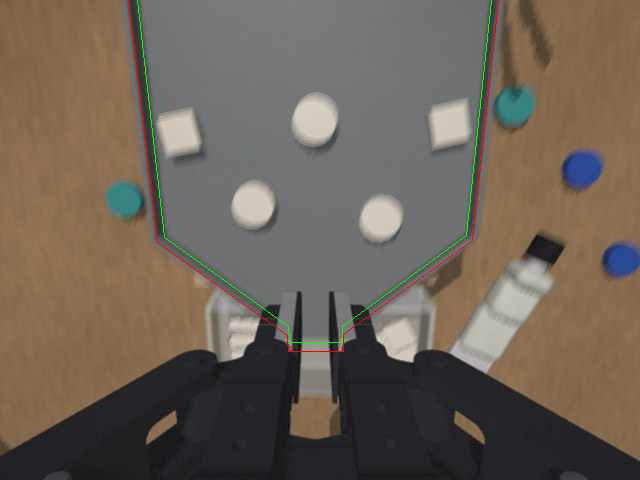

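Run:
```python
from h import *; from rig import cams
T=np.load("T.npy"); f=cams.grab_frame("wrist")
for c,a in blobs(f,(140,60,480,260),150):
    print(c.round(1),a,w2t(T,back(f,c,69.5)).round(1), "d_eq",round(2*(a/np.pi)**.5*0.305/.412,1))
for n,roi in(("side",(214,240,390,345)),("scene",(225,190,345,275))):
    g=cams.grab_frame(n)
    for c,a in blobs(g,roi,150): print(n,w2t(T,back(g,c,68)).round(1))
go(-90,0,100)
```

```text
[307.2 133.2] 1541 [[-46.   -1.7]] d_eq 32.8
[440.8 137.4] 1295 [[-42.6  94.6]] d_eq 30.1
[172.5 145.9] 1271 [[-37.5 -99.2]] d_eq 29.8
[246.3 216.6] 1314 [[ 15.2 -48.6]] d_eq 30.3
[373.  229.9] 1295 [[26.2 48.1]] d_eq 30.1
side [[-46.   95.6]]
side [[-50.   -1.1]]
side [[-41.6 -99. ]]
side [[ 11.4 -48.3]]
side [[22.7 48.7]]
scene [[143.8 -12.4]]
scene [[-40.2 -98.2]]
scene [[ 11.7 -46.1]]
scene [[22.8 50.5]]
scene [[-49.2   0.3]]
scene [[-45.1  95.2]]
clk 2.0 now tray [[21.7  0.3]] z 250.0 shift m [ 0.1117 -0.0006  0.1499] turn [-0.0006  0.0003 -0.0033]
```

Run:
```python
from h import *; from rig import cams
T=np.load("T.npy"); S=cams.grab_frame("side"); C=cams.grab_frame("scene")
print("jar", w2t(T,back(S,[(358,216)],2)), w2t(T,back(C,[(376,347)],2)))
print("tips scene",w2t(T,back(C,[(368,215),(376,222),(403,235),(365,243)],220)).round())
print("tips side",w2t(T,back(S,[(345,130),(364,106),(378,130)],220)).round())
go(-95,-1,84)
```

```text
jar [[-269.34842537  121.41354954]] [[-267.4269921   120.18842154]]
tips scene [[-240.  123.]
 [-258.  132.]
 [-300.  139.]
 [-272.  182.]]
tips side [[-188.   78.]
 [-270.  119.]
 [-184.  128.]]
clk 2.1 now tray [[23.3 -0.2]] z 250.1 shift m [ 0.1184 -0.0014  0.166 ] turn [-0.0008  0.0004 -0.0059]
```

```bash
python3 -m crank '[[0.035,0,0.01,0,0,0,0.82],[0.07,0,0.04,0,0,0,0.82],[0.1,0,0.08,0,0,0,0.82],[0.118,-0.001,0.12,0,0,0,0.82],[0.118,-0.001,0.13,0,0,0,0.82]]'
python3 -m crank '[[0,0,0.01,0,0,0,0.82],[0,0,0.02,0,0,0,0.82],[0,0,0.02,0,0,0,0.82]]'
python3 - <<'E'
from h import *
from rig import r
for i in range(3): go(-95,-1,84)
print(r.sense()["tcp_rot"], np.load("T.npy"))
E
```

```text
clock: 2.6
eef_pos: [574.8, 99.0, 116.6]
tcp_rot: [-3.136, 0.002, 1.373]
contact_force: [-0.1, -0.8, -0.3]
opening: 0.177
grasp_force: 0.0
clock: 2.9
eef_pos: [577.4, 97.7, 100.3]
tcp_rot: [3.142, 0.0, 1.371]
contact_force: [-0.8, 0.4, 0.7]
opening: 0.177
grasp_force: 0.0
clk 2.9 now tray [[-94.1   0.3]] z 100.3 shift m [ 0.0009 -0.0013  0.0163] turn [ 0.      0.0002 -0.0073]
clk 2.9 now tray [[-94.1   0.3]] z 100.3 shift m [ 0.0009 -0.0013  0.0163] turn [ 0.      0.0002 -0.0073]
clk 2.9 now tray [[-94.1   0.3]] z 100.3 shift m [ 0.0009 -0.0013  0.0163] turn [ 0.      0.0002 -0.0073]
[3.14158871e+00 1.52343251e-04 1.37130262e+00] [559.18047013   5.41980599  -1.76303467]
```

```bash
python3 -m crank '[[0,-0.001,0.008,0,0,-0.007,0.82],[0,-0.001,0.016,0,0,-0.007,0.82],[0,-0.001,0.016,0,0,-0.007,0.82]]'
python3 -m crank '[[-0.012,0,0,0,0,0,0.82],[-0.024,0,0,0,0,0,0.82],[-0.036,0,0,0,0,0,0.82],[-0.048,0,0,0,0,0,0.82],[-0.060,0,0,0,0,0,0.82]]'
python3 -m crank '[[-0.012,0,0,0,0,0,0.82],[-0.024,0,0,0,0,0,0.82],[-0.036,0,0,0,0,0,0.82],[-0.048,0,0,0,0,0,0.82],[-0.056,0,0,0,0,0,0.82]]' | tail -4
python3 - <<'E'
from h import *; from rig import cams
T=np.load("T.npy"); go(60,0,84)
f=cams.grab_frame("wrist"); cv2.imwrite("pics/w2.png",f["image"][:,:,::-1])
for n,roi in(("side",(214,240,390,345)),("scene",(225,190,345,275))):
    g=cams.grab_frame(n)
    for c,a in blobs(g,roi,150): print(n,a,w2t(T,back(g,c,68)).round(1))
E
```

```text
clock: 3.2
eef_pos: [575.9, 98.8, 83.6]
tcp_rot: [-3.141, 0.0, 1.379]
contact_force: [0.4, -0.0, -1.2]
opening: 0.181
grasp_force: 0.0
clock: 3.7
eef_pos: [564.8, 38.9, 84.5]
tcp_rot: [3.141, -0.0, 1.379]
contact_force: [0.2, -0.3, 0.2]
opening: 0.18
grasp_force: 0.1
tcp_rot: [-3.142, 0.0, 1.379]
contact_force: [0.1, 0.1, 1.0]
opening: 0.178
grasp_force: 0.1
clk 4.2 now tray [[21.9 -0.9]] z 84.3 shift m [-0.0381  0.0008  0.0003] turn [-0.0001  0.0001  0.0009]
side 197 [[-46.   95.6]]
side 237 [[-41.6 -98.9]]
side 309 [[ 11.3 -48.4]]
side 295 [[22.8 48.9]]
side 104 [[42.   4.9]]
scene 139 [[144.9 -14.9]]
scene 113 [[-40.2 -98.2]]
scene 148 [[ 11.4 -45.6]]
scene 168 [[22.4 50.9]]
scene 175 [[-45.   95.4]]
```

View pics/w2.png

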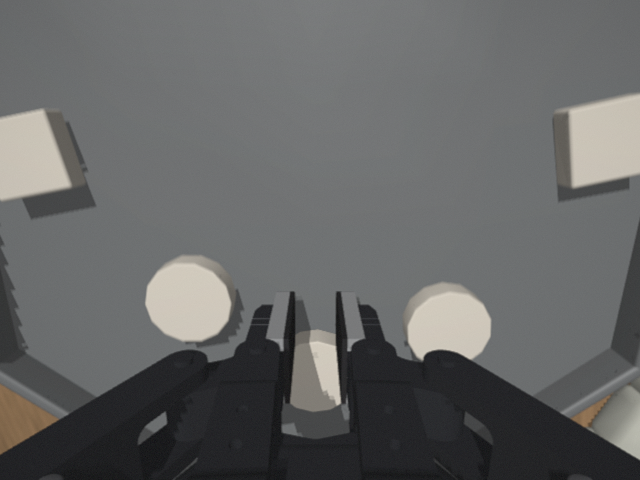

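```bash
python3 -m crank '[[-0.01,0.0005,0,0,0,0,0.82],[-0.02,0.001,0,0,0,0,0.82],[-0.03,0.001,0,0,0,0,0.82],[-0.04,0.001,0,0,0,0,0.82],[-0.050,0.001,0,0,0,0,0.82]]' | grep -E 'pos|force'
python3 -m crank '[[-0.008,0,0,0,0,0,0.82],[-0.016,0,0,0,0,0,0.82],[-0.024,0,0,0,0,0,0.82],[-0.031,0,0,0,0,0,0.82],[-0.037,0,0,0,0,0,0.82]]' | grep -E 'pos|force'
python3 -m crank '[[-0.004,0,0,0,0,0,0.82],[-0.008,0,0,0,0,0,0.82],[-0.008,0,0,0,0,0,0.82]]'
python3 - <<'E'
from h import *; from rig import cams
T=np.load("T.npy"); go(60,0,84)
a=cams.grab_frame("side")["image"][220:470,180:500,::-1]; cv2.imwrite("pics/s2.png",cv2.resize(a,None,fx=2,fy=2))
E
```

```text
eef_pos: [545.7, -64.9, 84.3]
contact_force: [0.4, -0.3, -0.6]
grasp_force: 0.1
eef_pos: [538.8, -100.9, 84.3]
contact_force: [-0.5, -0.2, -1.0]
grasp_force: 0.1
clock: 5.65
eef_pos: [537.2, -108.5, 84.2]
tcp_rot: [-3.141, 0.0, 1.38]
contact_force: [-0.2, -0.4, -0.1]
opening: 0.182
grasp_force: 0.2
clk 5.65 now tray [[116.    0.2]] z 84.2 shift m [ 0.056  -0.0001  0.0002] turn [-0.0002  0.      0.001 ]
```

View pics/s2.png

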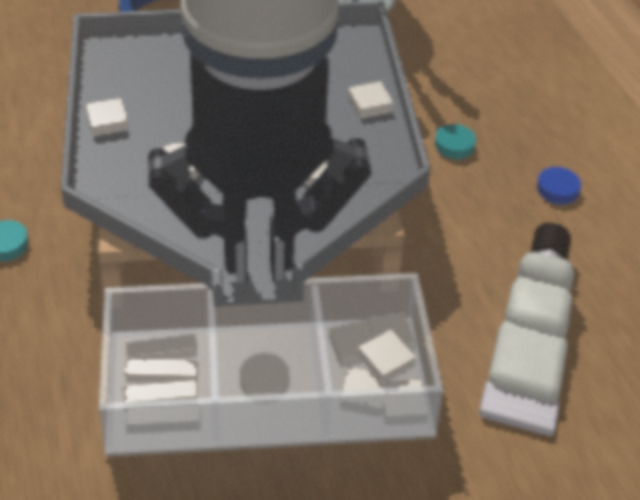

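```bash
python3 -m crank '[[0,0,-0.02,0,0,0,0.82],[0,0,-0.045,0,0,0,0.82],[0.03,-0.014,-0.045,0,0,-0.12,0.82],[0.07,-0.033,-0.045,0,0,-0.24,0.82],[0.1,-0.047,-0.045,0,0,-0.36,0.82]]' | grep -E 'pos|force'
python3 -c "
from h import *;go(-17,-62,100,1.859)"
```

```text
eef_pos: [509.6, 0.5, 129.5]
contact_force: [-0.2, 0.3, 0.6]
grasp_force: 0.0
clk 6.2 now tray [[ 14.3 -47.8]] z 129.5 shift m [ 0.0343 -0.0021  0.0295] turn [ 0.0003 -0.0002 -0.1147]
```

```bash
python3 -m crank '[[0.017,-0.001,0,0,0,-0.06,0.82],[0.034,-0.002,0.01,0,0,-0.115,0.82],[0.034,-0.002,0.029,0,0,-0.115,0.82],[0.034,-0.002,0.029,0,0,-0.115,0.82]]' | grep -E 'pos|force'
python3 - <<'E'
from h import *; from rig import cams
T=np.load("T.npy"); go(-17,-62,84,1.859)
f=cams.grab_frame("wrist"); cv2.imwrite("pics/w3.png",f["image"][:,:,::-1])
for n,roi in(("side",(214,240,390,345)),("scene",(225,190,345,275))):
    g=cams.grab_frame(n)
    for c,a in blobs(g,roi,150): print(n,a,w2t(T,back(g,c,68)).round(1))
E
```

```text
eef_pos: [501.1, 32.8, 98.8]
contact_force: [0.4, -0.1, -0.6]
grasp_force: 0.0
clk 6.6 now tray [[-15.7 -62.3]] z 98.8 shift m [0.001  0.0008 0.0148] turn [-0.003  -0.0007 -0.0028]
side 196 [[-46.1  95.6]]
side 227 [[-41.6 -99.3]]
side 147 [[ 13.1 -52.2]]
side 292 [[22.8 48.9]]
scene 135 [[144.8 -14.7]]
scene 112 [[-40.1 -98.4]]
scene 43 [[ 17.8 -53.3]]
scene 172 [[22.7 50.6]]
scene 175 [[-45.1  95.4]]
```

View pics/w3.png

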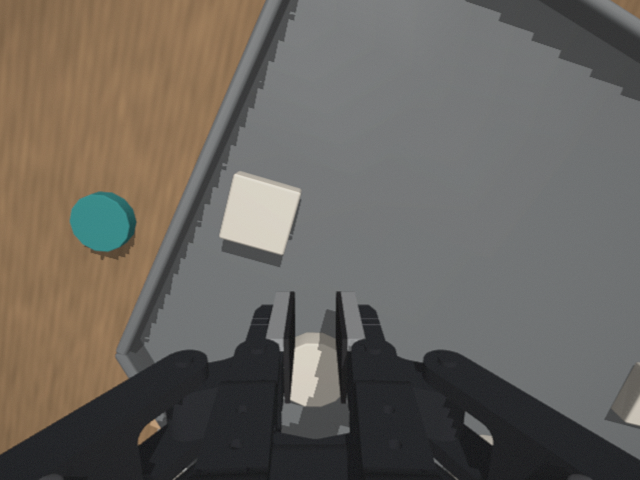

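Run:
```python
from h import *; from rig import cams,r
T=np.load("T.npy"); f=cams.grab_frame("wrist"); s=r.sense()
w=back(f,[(315,332),(315,410)],70); Rm=R.from_euler("xyz",s["tcp_rot"])
print(Rm.inv().apply(w-s["eef_pos"]).round(1), w2t(T,w).round(1))
```

```text
[[-14.5  -1.3  30.9]
 [-53.4  -1.3  30.9]] [[ -1.8 -54.7]
 [ 32.8 -36.8]]
```

```bash
python3 -m crank '[[0.002,0.000,0.008,0,0,0,0.82],[0.002,0.000,0.0155,0,0,0,0.82],[0.002,0.000,0.0155,0,0,0,0.82]]' | grep -E 'pos|force'
python3 -m crank '[[-0.011,0,0,0,0,0,0.82],[-0.022,0,0,0,0,0,0.82],[-0.033,0,0,0,0,0,0.82],[-0.044,0,0,0,0,0,0.82],[-0.055,0,0,0,0,0,0.82]]' | grep -E 'pos|force'
python3 -m crank '[[-0.011,0,0,0,0,0,0.82],[-0.022,0,0,0,0,0,0.82],[-0.033,0,0,0,0,0,0.82],[-0.044,0,0,0,0,0,0.82],[-0.054,0,0,0,0,0,0.82]]' | grep -E 'pos|force'
cat >> h.py <<'E'
def plan(path,d=25,z=84):
    "rows (tool axes now) carrying a disc held at d ahead of the TCP along path of (x,y,theta)"
    from rig import r
    T=np.load("T.npy"); s=r.sense(); Rm=R.from_euler("xyz",s["tcp_rot"])
    print("yaw",s["tcp_rot"].round(3),"tcp",w2t(T,s["eef_pos"]).round(1),s["eef_pos"][2].round(1))
    for x,y,th in path:
        w=t2w(T,[(x-d*np.cos(th),y-d*np.sin(th),z)])[0]; Rt=R.from_euler("xyz",[np.pi,0,T[2]+np.pi+th])
        print((Rm.inv().apply(w-s["eef_pos"])/1000).round(4),(Rm.inv()*Rt).as_rotvec().round(3))
E
python3 - <<'E'
from h import *; from rig import r,cams
plan([(106,-.5,.36),(112,0,.24),(118,0,.12),(124,0,0),(130,0,0)])
f=cams.grab_frame("wrist"); s=r.sense(); Rm=R.from_euler("xyz",s["tcp_rot"])
for c,a in blobs(f,(292,300,340,420),120): 
  print(c.round(),a,Rm.inv().apply(back(f,c,70)-s["eef_pos"]).round(1))
E
```

```text
eef_pos: [501.2, 33.9, 83.8]
contact_force: [0.2, -1.1, 0.3]
grasp_force: 0.0
eef_pos: [517.8, -20.0, 84.9]
contact_force: [-0.3, -1.0, 0.6]
grasp_force: 0.1
eef_pos: [532.8, -71.5, 84.8]
contact_force: [-0.5, 0.1, 0.2]
grasp_force: 0.1
yaw [-3.142  0.     1.855] tcp [[ 80.6 -11.2]] 84.8
[-0.0027  0.0008  0.0008] [-0.     0.     0.116]
[-0.0088  0.0014  0.0008] [-0.     0.     0.236]
[-0.015   0.0016  0.0008] [-0.     0.     0.356]
[-0.0215  0.0015  0.0008] [-0.     0.     0.476]
[-0.0269 -0.0012  0.0008] [-0.     0.     0.476]
[310. 367.] 2537 [[-19.6  -3.2  14.9]]
[335. 389.] 40 [[-29.7   6.3  14.9]]
```

```bash
python3 -m crank '[[-0.004,0.001,0,0,0,0.116,0.82],[-0.009,0.0015,0,0,0,0.236,0.82],[-0.015,0.0015,0,0,0,0.356,0.82],[-0.0215,0.0015,0,0,0,0.476,0.82],[-0.027,-0.001,0,0,0,0.476,0.82]]' | grep -E 'pos|force|rot'
python3 -m crank '[[-0.005,0,0,0,0,0,0.82],[-0.01,0,0,0,0,0,0.82],[-0.014,0,0,0,0,0,0.82],[-0.014,0,0,0,0,0,0.82]]' | grep -E 'pos|force|rot'
python3 - <<'E'
from h import *; from rig import cams
T=np.load("T.npy"); plan([(143,0,0)])
a=cams.grab_frame("side")["image"][220:470,180:500,::-1]; cv2.imwrite("pics/s3.png",cv2.resize(a,None,fx=2,fy=2))
E
```

```text
eef_pos: [539.4, -97.1, 84.8]
tcp_rot: [3.141, -0.0, 1.377]
contact_force: [-0.1, -0.2, 0.3]
grasp_force: 0.1
eef_pos: [536.2, -111.0, 84.8]
tcp_rot: [-3.142, 0.0, 1.379]
contact_force: [0.1, 0.2, 0.2]
grasp_force: 0.0
yaw [-3.142  0.     1.379] tcp [[118.7  -0.3]] 84.8
[0.0007 0.0003 0.0008] [-0.     0.     0.001]
```

View pics/s3.png

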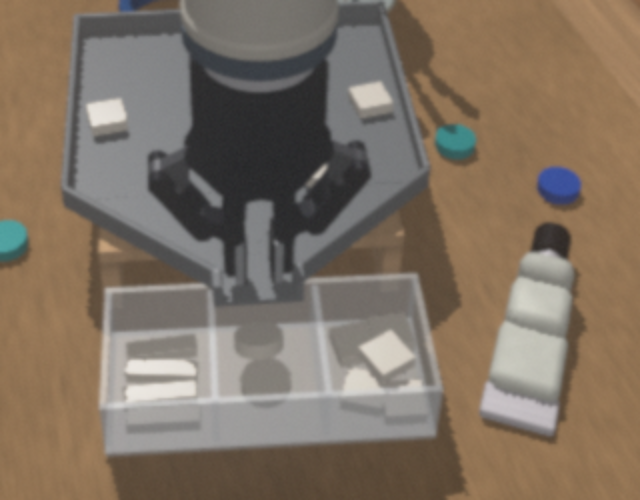

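```bash
python3 -m crank '[[0,0,-0.02,0,0,0,0.82],[0,0,-0.045,0,0,0,0.82],[0.03,0.017,-0.045,0,0,0.14,0.82],[0.07,0.039,-0.045,0,0,0.28,0.82],[0.1,0.055,-0.045,0,0,0.42,0.82]]' | grep -E 'pos|force'
python3 -c "
from h import *;plan([(23-9*.845,49.5+9*.535,-.564)],25,100)"
```

```text
eef_pos: [611.0, -21.3, 130.4]
contact_force: [1.3, -0.1, -0.3]
grasp_force: 0.0
yaw [ 3.14e+00 -1.00e-03  9.53e-01] tcp [[16.3 56. ]] 130.4
[0.0248 0.0015 0.0304] [ 0.001 -0.001  0.139]
```

```bash
python3 -m crank '[[0.012,0.001,0,0,0,0.07,0.82],[0.023,0.001,0.01,0,0,0.134,0.82],[0.023,0.001,0.03,0,0,0.134,0.82],[0.023,0.001,0.03,0,0,0.134,0.82]]' | grep -E 'pos|force'
python3 - <<'E'
from h import *; from rig import cams,r
plan([(23-9*.845,49.5+9*.535,-.564)])
T=np.load("T.npy"); f=cams.grab_frame("wrist"); s=r.sense(); Rm=R.from_euler("xyz",s["tcp_rot"])
im=f["image"]; m=im[:,318].min(1)>120; rows=np.where(m[300:430])[0]+300; print(rows.min(),rows.max())
print(Rm.inv().apply(back(f,[(315,rows.min()),(315,rows.max())],70)-s["eef_pos"]).round(1))
for c in (295,330,340): 
    q=np.where(im[300:430,c].min(1)>120)[0]+300; print(c,(q.min(),q.max()) if len(q) else None)
cv2.imwrite("pics/w4.png",im[240:,160:480,::-1])
E
```

```text
eef_pos: [621.9, -4.0, 97.5]
contact_force: [0.0, 0.1, -0.0]
grasp_force: 0.0
yaw [-3.139e+00  3.000e-03  8.260e-01] tcp [[-2.7 63.4]] 97.5
[0.0049 0.0021 0.0135] [-0.003  0.003  0.012]
341 403
[[-18.1  -1.1  28.7]
 [-48.4  -1.1  28.8]]
295 (np.int64(341), np.int64(394))
330 (np.int64(341), np.int64(402))
340 None
```

View pics/w4.png

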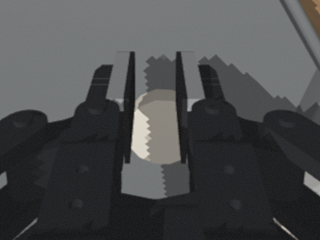

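```bash
python3 -m crank '[[0.002,0.001,0.007,0,0,0.008,0.82],[0.002,0.001,0.013,0,0,0.008,0.82],[0.002,0.001,0.013,0,0,0.008,0.82]]' | grep -E 'pos|force'
python3 -c "
from h import *;plan([(23,49.5,-.564),(60,26,-.564),(100,1,-.564)])"
```

```text
eef_pos: [625.3, -4.0, 86.3]
contact_force: [-0.2, -0.0, -0.2]
grasp_force: 0.0
yaw [-3.141  0.     0.817] tcp [[-3.4 66.7]] 86.3
[-0.0065 -0.0005  0.0023] [-0.001  0.     0.002]
[-0.0503 -0.0006  0.0023] [-0.001  0.     0.002]
[-0.0975 -0.0005  0.0024] [-0.001  0.     0.002]
```

```bash
python3 -m crank '[[-0.006,0,0.002,0,0,0,0.82],[-0.016,0,0.002,0,0,0,0.82],[-0.026,0,0.002,0,0,0,0.82],[-0.037,0,0.002,0,0,0,0.82],[-0.048,0,0.002,0,0,0,0.82]]' | grep -E 'pos|force'
python3 -m crank '[[-0.01,0,0,0,0,0,0.82],[-0.02,0,0,0,0,0,0.82],[-0.03,0,0,0,0,0,0.82],[-0.04,0,0,0,0,0,0.82],[-0.049,0,0,0,0,0,0.82]]' | grep -E 'pos|force'
python3 -c "
from h import *;plan([(105,.5,-.42),(111,0,-.28),(117,0,-.14),(123,0,0),(130,0,0)])"
```

```text
eef_pos: [591.9, -39.7, 85.0]
contact_force: [0.6, -0.7, 0.1]
grasp_force: 0.0
eef_pos: [558.7, -75.2, 84.8]
contact_force: [0.2, 0.1, 0.9]
grasp_force: 0.1
yaw [ 3.142 -0.     0.817] tcp [[79.2 14.9]] 84.8
[-0.0047 -0.002   0.0008] [ 0.    -0.    -0.142]
[-0.0108 -0.0026  0.0008] [ 0.    -0.    -0.282]
[-0.0171 -0.0027  0.0008] [ 0.    -0.    -0.422]
[-0.0238 -0.0026  0.0008] [ 0.    -0.    -0.562]
[-0.0298  0.0011  0.0008] [ 0.    -0.    -0.562]
```

```bash
python3 -m crank '[[-0.005,-0.002,0,0,0,-0.142,0.82],[-0.011,-0.0025,0,0,0,-0.282,0.82],[-0.017,-0.0025,0,0,0,-0.422,0.82],[-0.024,-0.0025,0,0,0,-0.562,0.82],[-0.03,0.001,0,0,0,-0.562,0.82]]' | grep -E 'pos|force|rot'
python3 -m crank '[[-0.005,0,0,0,0,0,0.82],[-0.01,0,0,0,0,0,0.82],[-0.014,0,0,0,0,0,0.82],[-0.014,0,0,0,0,0,0.82]]' | grep -E 'pos|force|rot'
python3 -m crank '[[0,0,-0.02,0,0,0,0.82],[0,0,-0.06,0,0,0,0.82],[0.03,0,-0.1,0,0,0,0.82],[0.07,0,-0.12,0,0,0,0.82],[0.07,0,-0.12,0,0,0,0.82]]' | grep -E 'pos|force|rot'
python3 - <<'E'
from h import *; from rig import cams
T=np.load("T.npy"); plan([(143,0,0)])
a=cams.grab_frame("side")["image"][220:470,180:500,::-1]; cv2.imwrite("pics/s4.png",cv2.resize(a,None,fx=2,fy=2))
E
```

```text
eef_pos: [538.8, -97.5, 84.8]
tcp_rot: [-3.141, -0.0, 1.381]
contact_force: [0.9, 0.2, -0.2]
grasp_force: 0.0
eef_pos: [536.7, -111.4, 84.8]
tcp_rot: [-3.142, 0.0, 1.377]
contact_force: [-0.3, -0.2, 0.7]
grasp_force: 0.1
eef_pos: [552.8, -39.0, 208.4]
tcp_rot: [3.135, -0.002, 1.38]
contact_force: [0.4, -0.3, -0.4]
grasp_force: 0.0
yaw [ 3.135e+00 -2.000e-03  1.380e+00] tcp [[44.8  2.2]] 208.4
[-0.0735 -0.0032  0.1242] [ 0.006 -0.002  0.002]
```

View pics/s4.png

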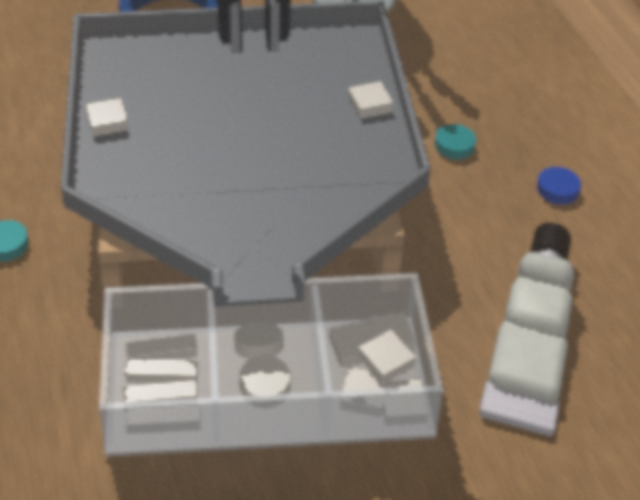

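```bash
python3 -m crank '[[0,0,0,0,0,0,0.82],[0,0,0,0,0,0,0.82],[0,0,0,0,0,0,0.82],[0,0,0,0,0,0,0.82],[0,0,0,0,0,0,0.82]]' | head -2
python3 -c "
from rig import sign_off; print(sign_off())"
```

```text
clock: 13.3
eef_pos: [549.9, -42.6, 204.3]
the job is handed in; nothing more can be done
None
```

I pushed the three round tiles out through the gap one at a time. The last picture shows two of them in the box's middle compartment with the third apparently stacked on one of those, and both square tiles still in place in the tray. I handed the job in at 13.3 s; `sign_off()` returned no verdict.

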